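Lock the bayonet dome on the mahjong dice roller and roll

TASK

The clear dome has been put back crooked on the mahjong dice roller. Turn it until its two lugs line up with the slots in the collar, push it down against the spring and give it a quarter turn clockwise until it locks, then press the roll button right down and let go to roll the dice. Leave the glass, the ashtray, the wooden disc and the tile tray where they are.

Things in the scene. Friction and masses are not known exactly. Their poses are not given: they have to be found in the camera images.
- roller: Dice roller: black plastic housing 172 x 126 mm, 42 mm high, fixed to the table, with a round socket for the dome. Origin on the socket's vertical axis at table height; z up; -x points to the roll button. The housing reaches 109 mm to -x, 63 mm to +x and 63 mm to both sides in y.
- slot (a point): Mouth of one of the two slots in the grey bayonet collar round the socket, at the roller's +x side, 50 mm from the axis, at the collar's top (42 mm high, flush with the housing); the other slot is opposite, at -x. Each is 26 degrees wide and takes one lug of the dome from above. Collar inner diameter 93 mm.
- notch (a point): Locking notch under the collar's lip, 80 degrees clockwise (seen from above) of a slot (the other is opposite): 26 degrees wide, 4 mm high. From the slots the pressed-down lugs can turn only clockwise, up to an end stop at the notch's far end; let go there, the lugs rise into the notches and the dome is locked.
- dome: Clear plastic dome, loose, 0.12 kg, 89 mm across, in the socket. Origin: centre of its skirt's lower edge, z up; the x axis runs through both lugs. The same after a half turn. Flat top, 36 mm in radius, 46 mm above the origin. On a spring ring: origin 35 mm above the roller's origin when unlocked, 25 mm when locked, its x axis then 80 degrees (give or take 6) clockwise of the roller's.
- lug (a point): Outer end of one of the dome's two lugs, on its +x axis (the other at -x), 51 mm from the axis, 10.5 mm above the dome's origin. Lugs 12 mm wide, 5 mm high. With the lugs in the slots the dome can be pushed down 15.5 mm to a hard stop, at least 14 mm (about 8 N, spring) before it can turn; with them over the collar it goes down only 1 mm.
- grip_bar (a point): Centre of the top of the white grip bar on the dome's flat top, 68 mm above the dome's origin on its axis. The bar lies along the dome's x axis, in line with the lugs: 60 mm long, 14 mm thick, 22 mm high; the flat top to both sides of it can be pressed on.
- roll_button (a joint): Spring travel of the roll button, m: 0 up, 0.006 fully down. It needs about 2.5 N to start and 5 N at the bottom, and springs back; it swirls the turntable under the dice.
- button_top (a point): Centre of the top of the white round roll button, 26 mm in diameter, 82 mm from the roller's origin along its -x, 50 mm above the table when up; pressed straight down.
- glass: Overturned drinking glass, 68 mm across the rim it stands on, 100 mm high; origin at the table under its centre. A bystander.
- ashtray: Round white ceramic ashtray, 104 mm across, 34 mm high; origin at its underside. A bystander.
- wind_disc: Wooden wind disc, 60 mm across, 12 mm high; origin at its underside. A bystander.
- tile_tray: Grey plastic tray of mahjong tiles, 95 x 260 mm (x, y), 28 mm high, behind the roller; origin at its underside. A bystander.

How it is judged:
On the way, in this order (a step that is already met when the one before it is completed fails the run):
1. the dome is pushed down, turned a quarter turn and has risen into its locking notches (z of dome in the frame of roller between 0.0225 and 0.0285 m and angle between the x axis of dome and the x axis of roller, either way round above 1.2 rad), for 0.2 s.
2. the roll button is pressed right down (value of joint roll_button above 0.0045 m), for 0.05 s.
At the end, for the whole second after the job is handed in: The dome stands level in the socket, at rest and locked: its origin 22.5 to 28.5 mm above the roller's origin and within 4 mm of its axis, its bar at least 69 degrees off the roller's x axis; the roll button has been pressed (over 4.5 mm) after the locking and is up again (all of step 1 and angle between dome's own z axis and vertical below 0.08 rad and horizontal distance between dome and roller below 0.004 m and value of joint roll_button below 0.0015 m and linear speed of dome below 0.01 m/s); the robot touches nothing.
It fails at once if the glass, ashtray, wooden disc or tile tray is moved by more than 20 mm or the glass is tipped (distance of any of glass, ashtray, wind_disc, tile_tray from where it was at the start of the episode above 0.02 m or angle between glass's own z axis and vertical above 0.3 rad).
It also fails if it takes over 54 s, if anything falls off the work surface, if the arm or the gripper's body presses on something with over 40 N, if the wrist force passes 120 N, or if a joint passes its speed limit or range.

ROBOT

A 6-joint arm with a two-finger parallel gripper is mounted at the origin on the work surface. World frame = base frame: x ahead of the robot, y to its left, z up, the work surface at z = 0. Lengths are in m, angles in rad, forces in N, time in s.
With the tool pointing down it reaches from about 0.275 to 0.825 m from the base axis. Payload 5.2 kg.
Tool frame: the origin (TCP) lies midway between the tips of the shut fingers; the grasp point (between the pads) lies 19 mm behind it; z points along the fingers, y is the line along which they close (so a half turn about z gives the same grasp; the last joint's range is limited). The gripper opens to 93 mm and grips with 3 to 60 N. Pads are 15 mm wide; open, the fingers measure 128 mm over their backs; the gripper's body (75 mm by 188 mm) begins 65 mm behind the grasp point.
Start: joints at [-1.461, 0.259, 1.535, -0, 1.348, -0.203], TCP at [0.169, -0.523, 0.219] pointing down, gripper open.
Joint ranges: [-3.14, 3.14], [-0.91, 2.08], [0.19, 2.58], [-1.22, 4.36], [0.22, 2.71], [-3.12, 3.12]. Speed limits (rad/s): [2.57, 2.57, 3.14, 3.14, 3.14, 3.14].

INTERFACE

Orientations are given as a unit quaternion [x, y, z, w].
In Python, from bench import arm, get_image gives the robot as it stands. The module is installed in compiled form; this text tells all that it offers.
- The arm moves only by the shell command python3 -m creep 'ROWS' [FORCE]. ROWS is JSON, one flat list of numbers, 5 for each row, row after row: the shift along the tool's x, y, z in cm, then the turn about the tool's z in degrees, then the finger opening in cm, from 0 to 9.3. A call has 1 to 5 rows; each row is the pose to reach, as a shift and turn from the pose commanded when the call began, along the tool's axes at that moment; what a row does not reach only later rows make up. A row lasts 1/12 s, in which the tool goes at most 41.7 mm and 7.16 degrees, less where a joint would pass 70% of its speed; a pose out of reach is approached as far as the arm can. A call with a gripper value outside its range is refused whole. The fingers move at their own pace and stop on an object; FORCE is the grip in N (left out, the last holds). Time passes only in rows, so rows that repeat a pose let the fingers close. It gives the time, the measured TCP pose, the force, the opening and the grip force at its end, in the units of the state.
- arm.read_state(): the state, without advancing time (a new reading comes with each control period).
- get_image(name): name is "scene" or "top" or "wrist"; returns a dict with "img" (480x640x3 uint8, red, green, blue), "fov_y" (degrees; the focal length in pixels is half the picture's height over the tangent of half this angle, whatever the lens; pixels are square), "cx", "cy" (the principal point, pixels), "dist" ([k1, k2, p1, p2, k3] as OpenCV has them; the pictures are not rectified), "R" (3x3) and "t" (3): a world point X has camera coordinates R X + t; the wrist camera has in their place "tool_from_camera" (4x4, takes a point from camera to tool coordinates, whose origin is the TCP and whose axes are the flange's). Camera axes: x right, y down, z forward; pixel columns grow to the right and rows downward; lengths in m; the calibration is good to about 2 mm. A picture is of the moment at which its call begins: read the wrist's pose just before it. There is no depth.
- arm.sign_off(): hands the job in; it is judged then, once.
The state is a dict: "time_s": time; "joints": joint angles; "qvel": joint speeds; "effort": joint torques, N m; "eef_pos": TCP position; "tool_rot": TCP orientation; "force": force on the tool from outside, world axes, zero at the start; "moment": the same for the moment, N m; "gripper_width": finger opening in m; "grip_force": force on a finger pad.
Only numpy, scipy, OpenCV 4.12 (cv2) and the standard library are available. Lean on these libraries where they do the work, as an engineer would, in place of code of your own. Each camera call takes 0.05 s, during which the arm holds its last target. There are 200 camera calls.

## Working session

There is one attempt and no reset: what is moved stays moved. The work goes in short steps, Python scripts to look and compute and a shell command to move; the robot and the scene stay as the last step left them, time stands still between calls to the robot, and variables do not carry over. Pictures are saved under pics/ and viewed, at most 10 in all, crops included, and the job is handed in when it is done.

```bash
mkdir -p pics; python3 - <<'E'
from bench import arm,get_image
import cv2,numpy as np,json
for n in ("top","scene"):
    d=get_image(n); cv2.imwrite(f"pics/{n}0.png",d["img"][:,:,::-1])
    print(n,d["fov_y"],d["cx"],d["cy"],d["dist"],np.array(d["R"]).tolist(),d["t"])
s=arm.read_state();print(s["time_s"],s["eef_pos"],s["tool_rot"],s["force"],s["gripper_width"])
E
```

```text
top 55.73114994825445 319.0186451497142 236.87464818703546 [-0.07923433  0.          0.          0.          0.        ] [[-0.012543619069057332, -0.9989964447125472, 0.04299722168165095], [-0.9983278246336936, 0.010085380973961921, -0.05691958935873878], [0.05642882404239682, -0.04363930043321847, -0.9974524546437747]] [0.03705042 0.57508014 0.75541253]
scene 46.04187726907683 316.9765268662855 245.22502651620493 [-0.14523533  0.          0.          0.          0.        ] [[-0.5112342865125207, 0.8594134293550408, 0.0069326573723163054], [0.5469826663032593, 0.33158111783237165, -0.7686767363858569], [-0.6629098483638711, -0.3891818594709199, -0.6395998852415047]] [ 0.24321505 -0.24691397  1.40114149]
0.1 [ 0.16922452 -0.52279322  0.21791789] [ 9.87790523e-01  1.55785737e-01  3.64577163e-05 -8.27865573e-04] [-0.24167361  0.36736803  0.49229692] 0.09248601232556952
```

View pics/top0.png

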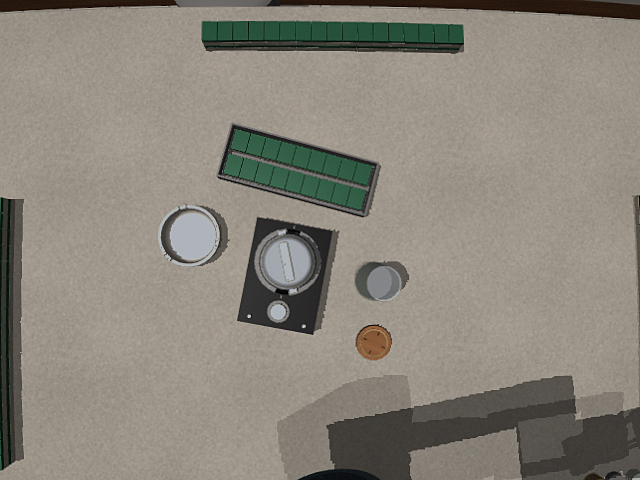

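View pics/scene0.png

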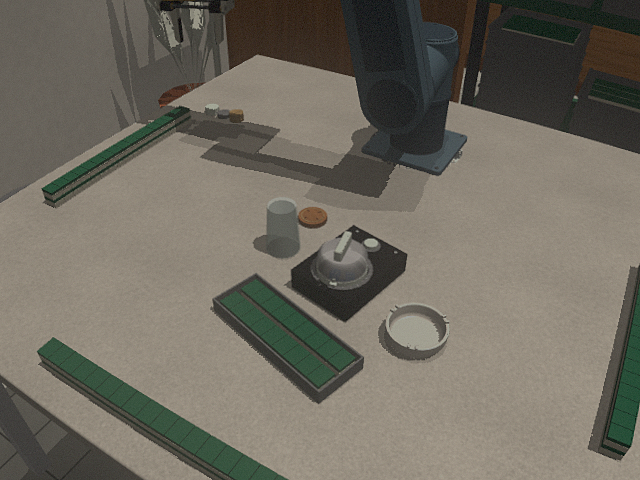

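The top view shows the roller at about (288,262) with its button at (278,312). The dome bar runs from about (281,243) to (292,281), and there are dark slots near (293,232) and (282,291). I'll enlarge this area next.

```bash
cat > h.py <<'E'
import numpy as np,cv2
def ray(d,uv,z,R=None,t=None):
    f=240/np.tan(np.radians(d["fov_y"]/2));K=np.array([[f,0,d["cx"]],[0,f,d["cy"]],[0,0,1]])
    R=np.array(d["R"]) if R is None else R; t=np.array(d["t"]) if t is None else t
    n=cv2.undistortPoints(np.array([[uv]],float),K,np.array(d["dist"],float)).ravel()
    v=R.T@np.array([n[0],n[1],1]);c=-R.T@t
    return c+v*(z-c[2])/v[2]
E
python3 - <<'E'
import cv2
i=cv2.imread("pics/top0.png")[210:340,220:350]
cv2.imwrite("pics/c0.png",cv2.resize(i,None,fx=4.6,fy=4.6,interpolation=cv2.INTER_CUBIC))
E
```

```text
(no output)
```

View pics/c0.png

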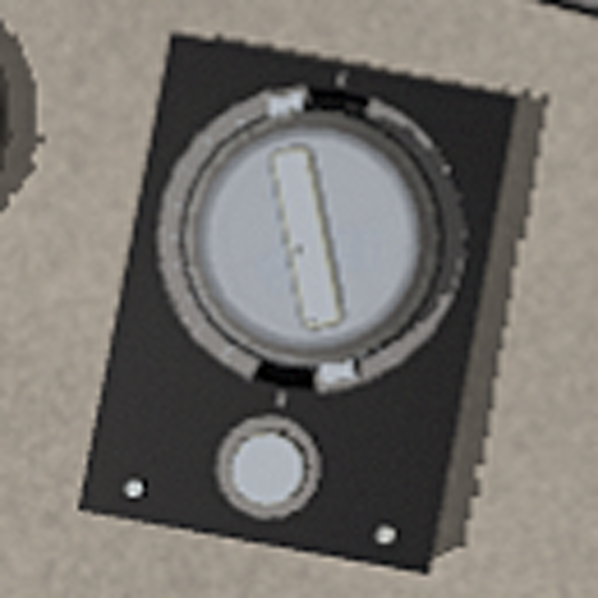

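The crop shows the slots (black) at crop pixels (337,100) and (286,376). The white lugs are at (286,102) and (337,371), and the button is at (268,468). The bar ends are at (291,150) and (324,325).

```bash
python3 - <<'E'
from bench import arm,get_image
import numpy as np
from h import ray
from scipy.spatial.transform import Rotation as Ro
d=get_image("top")
P=lambda u,v,z:ray(d,((u+.5)/4.6-.5+220,(v+.5)/4.6-.5+210),z)[:2]
a=lambda v:np.degrees(np.arctan2(v[1],v[0]))
s1,s2=P(337,100,.042),P(286,376,.042);l1,l2=P(286,102,.047),P(337,371,.047)
b1,b2=P(291,150,.103),P(324,325,.103);bt=P(268,468,.05)
print("slots",(s1+s2)/2,a(s1-s2),np.linalg.norm(s1-s2))
print("lugs",(l1+l2)/2,a(l1-l2),np.linalg.norm(l1-l2))
print("bar",(b1+b2)/2,a(b1-b2),np.linalg.norm(b1-b2))
c=(s1+s2)/2;print("button",bt,a(c-bt),np.linalg.norm(c-bt))
s=arm.read_state();R=Ro.from_quat(s["tool_rot"]).as_matrix();print(R.round(3),"y axis ang",a(R[:2,1]))
print("shift cm to centre",R.T@(np.r_[(b1+b2)/2,.2]-s["eef_pos"])*100)
E
```

```text
slots [0.53466915 0.08391811] -10.99691278368832 0.09942120111782662
lugs [0.53513556 0.0838364 ] 10.20087884307955 0.09642649595483006
bar [0.53452239 0.08362543] 10.149137841402052 0.05794089626282371
button [0.4544208  0.09967158] -11.106442392160453 0.08178000833786968
[[ 0.951  0.308 -0.   ]
 [ 0.308 -0.951  0.001]
 [ 0.    -0.001 -1.   ]] y axis ang -72.07930804895433
shift cm to centre [ 53.41865347 -46.46833192   1.87810739]
```

```bash
cat > go.py <<'E'
import sys,numpy as np
from bench import arm
from scipy.spatial.transform import Rotation as Ro
x,y,z,ya=map(float,sys.argv[1:5])
s=arm.read_state();R=Ro.from_quat(s["tool_rot"]).as_matrix()
ang=np.degrees(np.arctan2(R[1,1],R[0,1]))
print("t",s["time_s"],"pos",np.round(s["eef_pos"],4),"yang",ang.round(2),"q6",s["joints"][5],"F",np.round(s["force"],2),"w",s["gripper_width"],"grip",s["grip_force"])
print("tilt",np.round(R[:,2],3),"shift cm",(R.T@(np.array([x,y,z])-s["eef_pos"])*100).round(2),"turn",round(-((ya-ang+180)%360-180),2))
E
python3 -m creep '[3,-2.6,0,0,9,6,-5.2,0,0,9,9,-7.8,0,0,9,12,-10.4,0,0,9,15,-13,0,0,9]' 
python3 -m creep '[3,-2.6,0,0,9,6,-5.2,0,0,9,9,-7.8,0,0,9,12,-10.4,0,0,9,15,-13,0,0,9]' 
python3 -m creep '[3,-2.6,0,0,6,6,-5.2,0,0,6,9,-7.8,0,0,6,12,-10.4,0,0,6,15,-13,0,0,6]' 
python3 -m creep '[3,-2.6,0,0,6,6,-5.2,0,0,6,8.4,-7.5,0,0,6,8.4,-7.5,0,0,6,8.4,-7.5,0,0,6]' 
python3 go.py .5348 .0838 .2 100.2
```

```text
time_s: 0.57
eef_pos: [0.2724, -0.3517, 0.2183]
tool_rot: [0.988, 0.155, 0.0, -0.0]
force: [0.2, -1.1, -0.5]
gripper_width: 0.0901
grip_force: 0.0
time_s: 0.98
eef_pos: [0.3751, -0.1817, 0.2187]
tool_rot: [0.988, 0.156, 0.0, 0.0]
force: [0.8, -0.4, 0.0]
gripper_width: 0.09
grip_force: 0.0
time_s: 1.4
eef_pos: [0.4779, -0.0117, 0.2186]
tool_rot: [0.988, 0.156, 0.0, 0.0]
force: [0.7, -0.0, 0.5]
gripper_width: 0.0622
grip_force: 0.0
time_s: 1.82
eef_pos: [0.5342, 0.085, 0.2179]
tool_rot: [0.988, 0.158, -0.001, -0.0]
force: [-1.0, -1.6, -0.4]
gripper_width: 0.06
grip_force: 0.0
t 1.8167 pos [0.5342 0.085  0.2179] yang -71.87 q6 1.2060230666318035 F [-1.01 -1.58 -0.38] w 0.06003921486642845 grip 0.0
tilt [-0.001 -0.    -1.   ] shift cm [0.02 0.13 1.79] turn -172.07
```

```bash
for i in 1; do :; done
python3 -m creep '[0,0,0,-7,6,0,0,0,-14,6,0,0,0,-21,6,0,0,0,-28,6,0,0,0,-35,6]' >/dev/null
python3 -m creep '[0,0,0,-7,6,0,0,0,-14,6,0,0,0,-21,6,0,0,0,-28,6,0,0,0,-35,6]' >/dev/null
python3 -m creep '[0,0,0,-7,6,0,0,0,-14,6,0,0,0,-21,6,0,0,0,-28,6,0,0,0,-35,6]' >/dev/null
python3 -m creep '[0,0,0,-7,6,0,0,0,-14,6,0,0,0,-21,6,0,0,0,-28,6,0,0,0,-35,6]' >/dev/null
python3 -m creep '[0,0,0,-7,6,0,0,0,-14,6,0,0,0,-21,6,0,0,0,-28,6,0,0,0,-32,6]' >/dev/null
python3 -m creep '[0,0,2,0,6,0,0,4,0,6,0,0,5,0,6,0,0,6,0,6,0,0,6,0,6]'
python3 go.py .5348 .0838 .083 100.2
python3 - <<'E'
from bench import arm,get_image
import cv2,numpy as np
from h import ray
from scipy.spatial.transform import Rotation as Ro
s=arm.read_state();d=get_image("wrist");T=np.array(d["tool_from_camera"])
print(T.round(4).tolist())
cv2.imwrite("pics/w1.png",d["img"][:,:,::-1])
np.savez("w1.npz",p=s["eef_pos"],q=s["tool_rot"])
E
```

```text
time_s: 4.32
eef_pos: [0.5328, 0.0826, 0.1568]
tool_rot: [-0.086, 0.996, 0.0, -0.002]
force: [0.4, 0.5, -0.1]
gripper_width: 0.06
grip_force: 0.0
t 4.3167 pos [0.5328 0.0826 0.1568] yang 99.86 q6 -1.795745772866789 F [ 0.37  0.48 -0.06] w 0.05996711556634262 grip 0.0
tilt [-0.004  0.    -1.   ] shift cm [-0.25  0.08  7.38] turn -0.34
[[0.0007, -0.9687, -0.2482, 0.0677], [1.0, 0.0005, 0.0008, -0.0003], [-0.0007, -0.2482, 0.9687, -0.1664], [0.0, 0.0, 0.0, 1.0]]
```

View pics/w1.png

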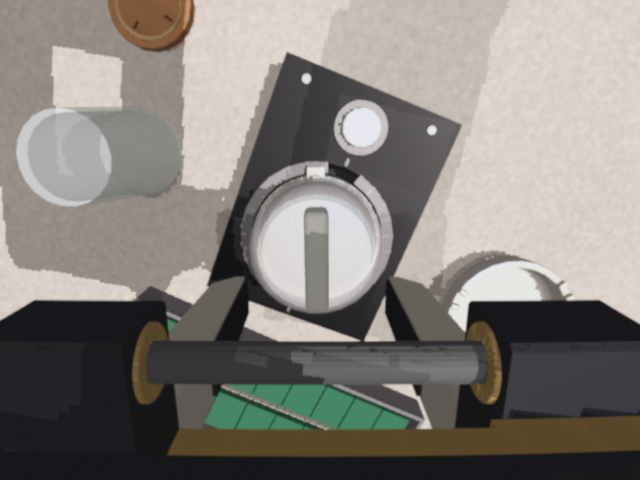

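The wrist view shows the bar, about (316,208)–(316,310), upright and centred between the fingers. The lug and slot are at (316,172) and (343,172). I'll go down and grip.

```bash
python3 -m creep '[-0.25,0.08,1.5,0,6,-0.25,0.08,3,0,6,-0.25,0.08,4.5,0,6,-0.25,0.08,6,0,6,-0.25,0.08,6.5,0,6]'
python3 -m creep '[0,0,0.2,0,6,0,0,0.4,0,6,0,0,0.6,0,6,0,0,0.7,0,6,0,0,0.7,0,6]'
python3 go.py .5348 .0838 .083 100.2
```

```text
time_s: 4.78
eef_pos: [0.5361, 0.0846, 0.0927]
tool_rot: [-0.086, 0.996, 0.0, -0.001]
force: [-0.2, -0.7, 0.2]
gripper_width: 0.0598
grip_force: 0.0
time_s: 5.2
eef_pos: [0.537, 0.0846, 0.0871]
tool_rot: [-0.086, 0.996, -0.0, 0.0]
force: [-0.2, 0.1, -0.1]
gripper_width: 0.0601
grip_force: 0.0
t 5.2 pos [0.537  0.0846 0.0871] yang 99.92 q6 -1.7928932130428905 F [-0.17  0.08 -0.05] w 0.06014968227924007 grip 0.0
tilt [ 0.001 -0.    -1.   ] shift cm [ 0.23 -0.05  0.41] turn -0.28
```

```bash
python3 -m creep '[0.15,-0.05,0.2,0,6,0.2,-0.05,0.3,0,4,0.2,-0.05,0.3,0,3,0.2,-0.05,0.3,0,2,0.2,-0.05,0.3,0,1]' 35
python3 -m creep '[0,0,0,0,0.5,0,0,0,0,0.5,0,0,0,0,0.5,0,0,0,0,0.5,0,0,0,0,0.5]' 35
python3 go.py .5348 .0838 .083 100.2
```

```text
time_s: 5.62
eef_pos: [0.5348, 0.0838, 0.0837]
tool_rot: [-0.086, 0.996, -0.0, 0.0]
force: [-0.6, 0.5, 0.6]
gripper_width: 0.038
grip_force: 0.0
time_s: 6.03
eef_pos: [0.5348, 0.0838, 0.0837]
tool_rot: [-0.086, 0.996, -0.0, 0.0]
force: [0.5, -1.4, -0.8]
gripper_width: 0.0134
grip_force: 35.0
t 6.0333 pos [0.5348 0.0838 0.0837] yang 99.92 q6 -1.7946374601278903 F [ 0.54 -1.41 -0.83] w 0.013408380089089204 grip 34.99374747276306
tilt [ 0. -0. -1.] shift cm [-0.    0.    0.07] turn -0.28
```

```bash
python3 -m creep '[0,0,0,5,0.5,0,0,0,10,0.5,0,0,0,15,0.5,0,0,0,21,0.5,0,0,0,21,0.5]'
python3 -m creep '[0,0,0,0,0.5,0,0,0.1,0,0.5,0,0,0.2,0,0.5,0,0,0.3,0,0.5,0,0,0.4,0,0.5]'
python3 go.py .5348 .0838 .083 79
```

```text
time_s: 6.45
eef_pos: [0.5347, 0.0839, 0.0837]
tool_rot: [0.098, 0.995, 0.0, 0.0]
force: [-1.0, 0.6, 0.1]
gripper_width: 0.0135
grip_force: 35.0
time_s: 6.87
eef_pos: [0.5348, 0.0839, 0.0797]
tool_rot: [0.096, 0.995, 0.0, 0.0]
force: [-0.6, 0.3, 2.8]
gripper_width: 0.0136
grip_force: 35.0
t 6.8667 pos [0.5348 0.0839 0.0797] yang 78.97 q6 -1.4289593325358318 F [-0.61  0.27  2.76] w 0.013601481719279626 grip 34.99354541301727
tilt [ 0.  0. -1.] shift cm [-0.01 -0.01 -0.33] turn -0.03
```

```bash
python3 -m creep '[0,0,0.25,0,0.5,0,0,0.5,0,0.5,0,0,0.75,0,0.5,0,0,1,0,0.5,0,0,1.1,0,0.5]' 45
python3 go.py .5348 .0838 .083 79
```

```text
time_s: 7.28
eef_pos: [0.5348, 0.0839, 0.0686]
tool_rot: [0.096, 0.995, 0.0, 0.0]
force: [-1.6, 1.1, 6.9]
gripper_width: 0.0137
grip_force: 45.0
t 7.2833 pos [0.5348 0.0839 0.0686] yang 78.93 q6 -1.4282724545914955 F [-1.59  1.06  6.9 ] w 0.013671315843374039 grip 44.99407231807709
tilt [ 0.  0. -1.] shift cm [-0.   -0.01 -1.44] turn -0.07
```

```bash
python3 -m creep '[0,0,0.05,0,0.5,0,0,0.05,3,0.5,0,0,0.05,6,0.5,0,0,0.05,10,0.5,0,0,0.05,15,0.5]'
python3 -c "
from bench import arm
print(arm.read_state()['moment'])"
python3 go.py .5348 .0838 .083 -1
```

```text
time_s: 7.7
eef_pos: [0.5357, 0.0837, 0.0687]
tool_rot: [0.227, 0.974, 0.0, 0.001]
force: [0.1, -0.1, 6.7]
gripper_width: 0.0138
grip_force: 45.0
[ 0.0412677  -0.08919395  0.16851649]
t 7.7 pos [0.5357 0.0837 0.0687] yang 63.77 q6 -1.1634593828205784 F [ 0.12 -0.05  6.68] w 0.013773740030954024 grip 45.01182317733765
tilt [ 0.002 -0.    -1.   ] shift cm [ 0.08 -0.03 -1.43] turn 64.77
```

```bash
python3 -m creep '[0,0,0,5,0.5,0,0,0,10,0.5,0,0,0,15,0.5,0,0,0,20,0.5,0,0,0,25,0.5]'
python3 -c "
from bench import arm
print(arm.read_state()['moment'])"
python3 go.py .5348 .0838 .083 -1
```

```text
time_s: 8.12
eef_pos: [0.5358, 0.0837, 0.0687]
tool_rot: [0.433, 0.901, 0.0, 0.001]
force: [0.5, 1.4, 6.5]
gripper_width: 0.0141
grip_force: 45.0
[ 0.02642316 -0.11508603  0.20458944]
t 8.1167 pos [0.5358 0.0837 0.0687] yang 38.71 q6 -0.726137592282496 F [0.53 1.38 6.52] w 0.014100194835118587 grip 45.01258134841919
tilt [ 0.002 -0.    -1.   ] shift cm [ 0.07 -0.07 -1.43] turn 39.71
```

```bash
python3 -m creep '[0,0,0,5,0.5,0,0,0,10,0.5,0,0,0,15,0.5,0,0,0,20,0.5,0,0,0,25,0.5]' >/dev/null
python3 -m creep '[0,0,0,4,0.5,0,0,0,8,0.5,0,0,0,12,0.5,0,0,0,15,0.5,0,0,0,15,0.5]'
python3 -c "
from bench import arm
print(arm.read_state()['moment'])"
python3 go.py .5348 .0838 .083 -1
```

```text
time_s: 8.95
eef_pos: [0.5358, 0.0837, 0.0687]
tool_rot: [0.715, 0.7, 0.001, 0.001]
force: [0.9, -0.4, 6.3]
gripper_width: 0.0135
grip_force: 45.0
[-0.02868481 -0.09303244  0.04843402]
t 8.95 pos [0.5358 0.0837 0.0687] yang -1.21 q6 -0.02938475827149623 F [ 0.88 -0.44  6.3 ] w 0.013509335173772489 grip 44.99748408794403
tilt [ 0.002 -0.    -1.   ] shift cm [ 0.01 -0.09 -1.43] turn -0.21
```

```bash
python3 -m creep '[0,0,-0.1,0,0.5,0,0,-0.2,0,0.5,0,0,-0.3,0,0.5,0,0,-0.4,0,0.5,0,0,-0.4,0,0.5]'
python3 -m creep '[0,0,-0.1,0,0.5,0,0,-0.15,0,0.5,0,0,-0.15,0,0.5,0,0,-0.15,0,0.5,0,0,-0.15,0,0.5]'
python3 go.py .5348 .0838 .083 -1
```

```text
time_s: 9.37
eef_pos: [0.5358, 0.0837, 0.0727]
tool_rot: [0.714, 0.701, 0.001, 0.001]
force: [-0.7, -0.6, 5.4]
gripper_width: 0.0132
grip_force: 45.0
time_s: 9.78
eef_pos: [0.5357, 0.0837, 0.074]
tool_rot: [0.714, 0.7, 0.001, 0.001]
force: [3.8, -0.2, 4.1]
gripper_width: 0.0138
grip_force: 45.0
t 9.7833 pos [0.5357 0.0837 0.074 ] yang -1.08 q6 -0.03189306277271429 F [ 3.81 -0.22  4.14] w 0.013811847730179355 grip 44.99296188354492
tilt [ 0.002 -0.    -1.   ] shift cm [ 0.01 -0.08 -0.9 ] turn -0.08
```

```bash
python3 -m creep '[0,0,0,0,2,0,0,0,0,3,0,0,0,0,4,0,0,0,0,4,0,0,0,0,4]' 10
python3 -m creep '[0,0,-1,0,4,0,0,-2.5,0,4,0,0,-4,0,4,0,0,-6,0,4,0,0,-8,0,4]'
python3 go.py .5348 .0838 .16 -1
python3 - <<'E'
from bench import arm,get_image
import cv2
cv2.imwrite("pics/w2.png",get_image("wrist")["img"][:,:,::-1])
cv2.imwrite("pics/s2.png",cv2.resize(get_image("scene")["img"][200:330,260:430,::-1],None,fx=4,fy=4,interpolation=cv2.INTER_CUBIC))
E
```

```text
time_s: 10.2
eef_pos: [0.534, 0.0839, 0.0731]
tool_rot: [0.714, 0.7, -0.001, -0.001]
force: [0.1, 0.4, -0.4]
gripper_width: 0.0388
grip_force: 0.0
time_s: 10.62
eef_pos: [0.5343, 0.0839, 0.1549]
tool_rot: [0.714, 0.7, -0.0, -0.0]
force: [-0.3, 0.3, 0.8]
gripper_width: 0.0401
grip_force: 0.0
t 10.6167 pos [0.5343 0.0839 0.1549] yang -1.08 q6 -0.03182963319865392 F [-0.28  0.33  0.83] w 0.0400931481484189 grip 0.0
tilt [-0.001  0.    -1.   ] shift cm [-0.    0.05 -0.51] turn -0.08
```

View pics/w2.png

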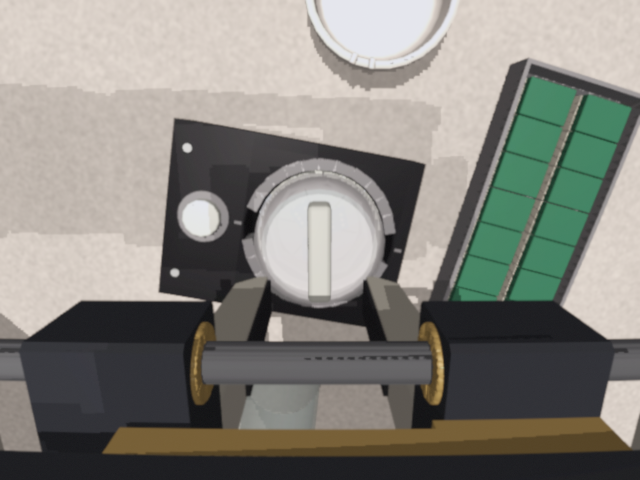

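View pics/s2.png

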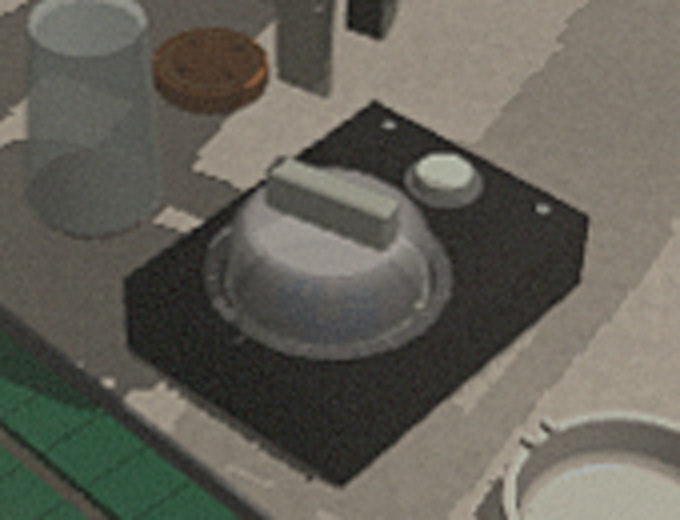

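The wrist view shows the bar upright at (319,202–300), about 80° from the slot line (marks at (238,222) and (397,250)). The button is at (202,216). The lugs are out of sight under the collar lip. I'll check the height with the scene crop, where the bar-top centre is at about (333,193), then get the move to the button.

```bash
python3 - <<'E'
from bench import get_image
from h import ray
d=get_image("scene")
for z in (.088,.093,.103): print(z,ray(d,(260+333.5/4-.5,200+193.5/4-.5),z).round(4))
E
python3 -m creep '[0,0,0,0,2,0,0,0,0,0,0,0,0,0,0,0,0,0,0,0,0,0,0,0,0]' 20
python3 go.py .4543 .0996 .156 -1
```

```text
0.088 [0.5323 0.0841 0.088 ]
0.093 [0.5376 0.0868 0.093 ]
0.103 [0.5483 0.0923 0.103 ]
time_s: 11.18
eef_pos: [0.5343, 0.0838, 0.1529]
tool_rot: [0.714, 0.7, -0.001, -0.001]
force: [0.0, -1.1, -0.7]
gripper_width: 0.0113
grip_force: 0.0
t 11.1833 pos [0.5343 0.0838 0.1529] yang -1.08 q6 -0.03184961327314612 F [ 0.01 -1.14 -0.74] w 0.011299953823432416 grip 0.0
tilt [-0.002  0.    -1.   ] shift cm [ 1.42 -8.03 -0.3 ] turn -0.08
```

The upward spring force fell smoothly (6.3, 5.4, then 4.1 N) while the tool rose 5 mm, so the dome came up into its notches. Next is the button.

```bash
python3 -m creep '[0.5,-2.5,0,0,0,1,-5.5,0,0,0,1.4,-8,0,0,0,1.4,-8,0,0,0,1.4,-8,0,0,0]' >/dev/null
python3 -m creep '[0,0,2.5,0,0,0,0,5,0,0,0,0,7,0,0,0,0,8.5,0,0,0,0,9,0,0]'
python3 -m creep '[0,0,0,0,0,0,0,0,0,0,0,0,0,0,0,0,0,0,0,0,0,0,0,0,0]'
python3 go.py .4543 .0996 .044 -1
```

```text
time_s: 12.02
eef_pos: [0.4547, 0.099, 0.0614]
tool_rot: [0.714, 0.7, -0.001, -0.001]
force: [-0.4, 1.2, -0.0]
gripper_width: 0.0005
grip_force: 0.0
time_s: 12.43
eef_pos: [0.4558, 0.0993, 0.0646]
tool_rot: [0.714, 0.7, 0.001, 0.001]
force: [0.1, -0.3, -0.2]
gripper_width: 0.0004
grip_force: 0.0
t 12.4333 pos [0.4558 0.0993 0.0646] yang -1.08 q6 -0.006469784417464249 F [ 0.05 -0.35 -0.18] w 0.0003894028243663759 grip 0.0
tilt [ 0.002 -0.    -1.   ] shift cm [ 0.03 -0.16  2.06] turn -0.08
```

```bash
python3 -m creep '[0,-0.1,0.4,0,0,0,-0.1,0.8,0,0,0,-0.1,1.2,0,0,0,-0.1,1.6,0,0,0,-0.1,1.7,0,0]'
python3 -m creep '[0,0,0.1,0,0,0,0,0.2,0,0,0,0,0.3,0,0,0,0,0.35,0,0,0,0,0.35,0,0]'
python3 go.py .4543 .0996 .044 -1
```

```text
time_s: 12.85
eef_pos: [0.4538, 0.0993, 0.0461]
tool_rot: [0.714, 0.7, -0.0, -0.0]
force: [-1.0, -0.7, 2.8]
gripper_width: 0.0006
grip_force: 2.0
time_s: 13.27
eef_pos: [0.4539, 0.0994, 0.0442]
tool_rot: [0.714, 0.701, -0.0, 0.0]
force: [-4.3, -0.2, 14.4]
gripper_width: 0.0005
grip_force: 7.0
t 13.2667 pos [0.4539 0.0994 0.0442] yang -1.06 q6 -0.0064981827572232085 F [-4.28 -0.19 14.4 ] w 0.0005047305897507316 grip 7.033344534575008
tilt [ 0. -0. -1.] shift cm [0.02 0.04 0.02] turn -0.06
```

The force is 14 N at z = 44.2 mm, so the button is on its stop. I'll lift off and check.

```bash
python3 -m creep '[0,0,-0.5,0,0,0,0,-2,0,0,0,0,-4,0,0,0,0,-7,0,0,0,0,-10,0,0]'
python3 -m creep '[0,-2,-2,0,0,0,-5,-3,0,0,0,-8,-4,0,0,0,-10,-4,0,0,0,-10,-4,0,0]'
python3 -m creep '[0,0,0,0,0,0,0,0,0,0,0,0,0,0,0,0,0,0,0,0,0,0,0,0,0]'
python3 - <<'E'
from bench import get_image
import cv2
i=get_image("top")["img"][210:340,220:350,::-1]
cv2.imwrite("pics/c3.png",cv2.resize(i,None,fx=4.6,fy=4.6,interpolation=cv2.INTER_CUBIC))
E
```

```text
time_s: 13.68
eef_pos: [0.4531, 0.0993, 0.1434]
tool_rot: [0.714, 0.7, -0.001, -0.001]
force: [1.0, -0.3, -0.5]
gripper_width: 0.0004
grip_force: 0.0
time_s: 14.1
eef_pos: [0.3504, 0.1016, 0.1832]
tool_rot: [0.713, 0.701, -0.0, -0.0]
force: [-0.4, 0.3, -0.9]
gripper_width: 0.0006
grip_force: 0.0
time_s: 14.52
eef_pos: [0.3546, 0.1011, 0.1828]
tool_rot: [0.714, 0.7, -0.0, -0.0]
force: [-0.9, 0.1, -0.3]
gripper_width: 0.0004
grip_force: 0.0
```

View pics/c3.png

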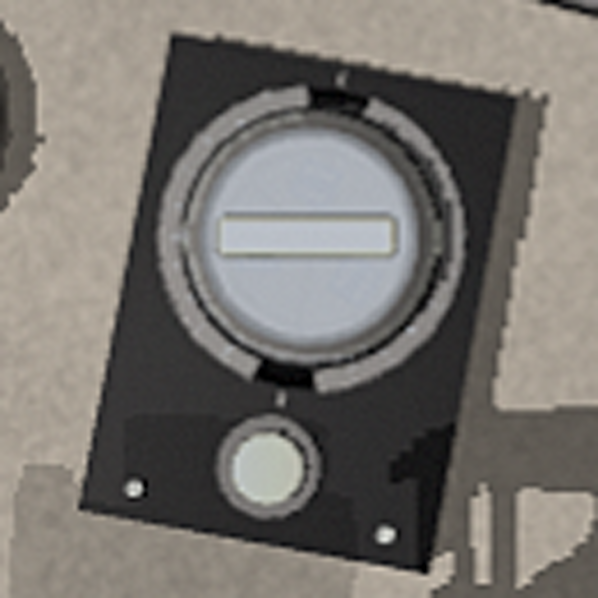

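The top view shows the bar lying across, from (220,236) to (397,236), about 80° from the slot line. The slots are empty, the lugs are under the collar, the dome is centred and the button at (268,468) is up.

```bash
python3 -c "
from bench import arm
print(arm.sign_off())"
```

```text
the job is handed in; nothing more can be done
None
```

I turned the dome into its slots, pushed it down and locked it about 80° clockwise, then pressed the roll button to its stop and released it; I touched none of the bystanders and have handed the job in (the verdict wasn't shown).

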